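# Unlock the balance and set a cup on its pan gently

### The arm

A 6-joint arm with a two-finger parallel gripper is mounted at the origin on the work surface; the furniture and walls round the work are solid. World frame = base frame: x ahead of the robot, y to its left, z up, the work surface at z = 0. Lengths are in mm, angles in rad, forces in N, time in s.
With the tool pointing down it reaches from about 275 to 1000 mm from the base axis. Payload 8.4 kg.
Tool frame: the origin (TCP) lies midway between the tips of the shut fingers; the grasp point (between the pads) lies 19 mm behind it; z points along the fingers, y is the line along which they close (so a half turn about z gives the same grasp; the last joint's range is limited). The gripper opens to 85 mm and grips with 20 to 120 N. Pads are 22 mm wide; open, the fingers measure 114 mm over their backs; the gripper's body (76 mm by 85 mm) begins 54 mm behind the grasp point. The pads swing forward as they close: fully open they stand 13 mm farther back than shut.
Start: joints at [1.331, 0.353, 1.633, -0, 1.155, -0.002], TCP at [147.227, 607.414, 231.281] pointing down, gripper open.
Joint ranges: [-2.63, 2.63], [-0.92, 2.1], [0.06, 2.66], [-1.3, 4.44], [0, 2.69], [-3.02, 3.02]. Speed limits (rad/s): [2.22, 2.22, 2.79, 3.14, 3.14, 3.14].

### API

Orientations are given as [roll, pitch, yaw] about the fixed x, y, z axes, in that order (R = Rz(yaw) Ry(pitch) Rx(roll)).
In Python, from rig import r, cams gives the robot as it stands. The module is installed in compiled form; this text tells all that it offers.
- The arm moves only by the tool send_rows, never from a script. Its argument "targets" is one flat list of numbers, 7 for each row, row after row: the shift along the tool's x, y, z in m, then the turn, a rotation vector about the tool's x, y, z in rad, then the opening, from -1 (shut) to 1 (fully open). In form: [tx, ty, tz, wx, wy, wz, fingers, tx, ty, tz, wx, wy, wz, fingers, ...]. A call has 1 to 12 rows; each row is the pose to reach, as a shift and turn from the pose commanded when the call began, along the tool's axes at that moment; what a row does not reach only later rows make up. A row lasts 1/12 s, in which the tool goes at most 41.7 mm and 7.16 degrees, less where a joint would pass 70% of its speed; a pose out of reach is approached as far as the arm can. A call with a gripper value outside its range is refused whole. The fingers move at their own pace and stop on an object; "grip_force" is the grip in N (left out, the last holds). Time passes only in rows, so rows that repeat a pose let the fingers close. It gives the time, the measured TCP pose, the force, the opening and the grip force at its end, in the units of the state.
- r.sense(): the state, without advancing time (a new reading comes with each control period).
- cams.grab_frame(name): name is "scene" or "top" or "wrist"; returns a dict with "color" (480x640x3 uint8, blue, green, red), "fx", "fy", "cx", "cy" (pixels), "k1" (the pictures are not rectified: a ray, as slopes to the right and down, at radius r is drawn at 1 + k1 r^2 times it, then the intrinsics apply), "xyz" and "attitude" of the camera in the world. Camera axes: x right, y down, z forward; pixel columns grow to the right and rows downward; lengths in mm; the calibration is good to about 2 mm. A picture is of the moment at which its call begins. There is no depth.
- r.sign_off(): hands the job in; it is judged then, once.
The state is a dict: "clock": time; "qpos": joint angles; "qvel": joint speeds; "joint_efforts": joint torques, N m; "eef_pos": TCP position; "tcp_rot": TCP orientation; "contact_force": force on the tool from outside, world axes, zero at the start; "wrist_torque": the same for the moment, N m; "opening": opening from 0.0 (shut) to 1.0 (fully open); "grasp_force": force on a finger pad.
Only numpy, scipy, OpenCV 4.12 (cv2) and the standard library are available. Lean on these libraries where they do the work, as an engineer would, in place of code of your own. Each camera call takes 0.05 s, during which the arm holds its last target. There are 200 camera calls.

### The job

Get the laboratory balance ready and load it: slide its transport lock all the way back from the pan to its end stop, then pick up the thin plastic cup and stand it upright in the middle of the weighing pan. Set it down gently, without dropping it, because the pan must never be loaded with more than 5 N; keep the cup upright throughout and leave the bottle and the timer where they are.

Things in the scene. Friction and masses are not known exactly. Their poses are not given: they have to be found in the camera images.
- balance: top-loading laboratory balance, fixed on the worktop; white housing 300 x 190 mm, flat top 56 mm above the worktop, low key panel (up to 70 mm high) across its front end. Origin: under the housing's centre on the worktop. x points from the key panel to the pan (away from the robot at yaw 0), y to the left, z up
- pan: round flat steel weighing pan, 110 mm across, on the balance 80 mm behind its centre; origin at the centre of its upper face, 70 mm above the worktop when empty. It is sprung like a load cell: it gives way straight down by 1 mm per newton, at most 9 mm. It may take 5 N at most, from anything
- lock (a joint): transport lock of the balance: 0 = locked (steel tongue 14 mm wide, 4 mm thick, 3 mm over the pan, reaching almost to the pan's centre), 0.055 m = end stop, tongue drawn wholly off the pan. It slides along the balance's -x (away from the pan, towards the key panel), friction about 1.2 N, and stays where it is left
- lock_grip (a point): middle of the upright grey grip block of the lock, which is 24 mm long (balance x), 20 mm wide (balance y) and 34 mm high, standing on the housing from 58 to 92 mm above the worktop; this point lies 80 mm above the worktop and moves with the lock
- cup: thin-walled white plastic cup with crumpled foil in it, slightly conical, 73 mm high (wall to 62 mm), 52 mm across the foot and 63 mm across the rim, about 80 g, standing on the worktop to the left of the balance, nearer to the robot or farther from it than the bottle; origin at the centre of its underside, z up
- bottle: bystander: white reagent bottle with a black cap, 50 mm across, 117 mm high, standing on the worktop to the left of the balance, 120 mm or more in front of or behind the cup; origin at the centre of its underside
- timer: bystander: small flat bench timer, 62 x 62 x 19 mm, lying on the worktop to the left of the cup and bottle; origin at the centre of its underside
There are look-alikes about, which are no part of the job. Of the things that look like the cup, the middle-sized one is meant.

How it is judged:
By the outcome, as a careful person would: the job done as asked, in the order asked, and still so for the second after the job is handed in, with the robot touching nothing.
It also fails if it takes over 56 s, if anything falls off the work surface, if the arm or the gripper's body presses on something with over 40 N, if the wrist force passes 120 N, or if a joint passes its speed limit or range.

## Working session

There is one attempt and no reset: what is moved stays moved. The work goes in short steps, Python scripts to look and compute and a tool call to move; the robot and the scene stay as the last step left them, time stands still between calls to the robot, and variables do not carry over. Pictures are saved under pics/ and viewed, at most 10 in all, crops included, and the job is handed in when it is done.

Besides the shell and the picture viewer there is one more tool, called by a JSON object that holds its "api" and its "payload". send_rows: Moves the arm, as the interface text tells. Its arguments: {"type":"object","properties":{"targets":{"type":"array"},"grip_force":{"type":"number"}},"required":["targets"]}

```bash
mkdir -p pics; cat > h.py <<'E'
import numpy as np, cv2, pickle
from scipy.spatial.transform import Rotation as R
def ray(f,u,v):
    K=np.array([[f["fx"],0,f["cx"]],[0,f["fy"],f["cy"]],[0,0,1.]])
    p=cv2.undistortPoints(np.array([[[u,v]]],float),K,np.array([f["k1"],0,0,0.]))[0,0]
    # drawn = (1+k1 r^2)*true -> cv2 model
    a=np.array(f["attitude"],float)
    M=a if a.shape==(3,3) else R.from_euler('xyz',a).as_matrix() if a.size==3 else R.from_quat(a).as_matrix()
    return np.array(f["xyz"],float),M@np.array([p[0],p[1],1.])
def at(f,u,v,z):
    o,d=ray(f,u,v); return np.round(o+d*(z-o[2])/d[2],1)
def load(n): return pickle.load(open(n,'rb'))
E
python3 - <<'E'
from rig import r,cams
import cv2,pickle
for n in("top","scene"):
    f=cams.grab_frame(n); pickle.dump(f,open(n+".pkl",'wb')); cv2.imwrite(f"pics/{n}1.png",f["color"]); print(n,{k:v for k,v in f.items() if k!="color"})
print(r.sense())
E
```

```text
top {'fx': 622.2768549217595, 'fy': 622.2768549217595, 'cx': 326.9454147734034, 'cy': 239.83193723179312, 'k1': -0.11183372758311601, 'xyz': array([ 347.7069796 ,  193.77542614, 1295.58659074]), 'attitude': array([-2.99155917, -0.02288367, -1.57162363])}
scene {'fx': 544.1755107634101, 'fy': 544.1755107634101, 'cx': 323.18936955750314, 'cy': 238.50901899736795, 'k1': -0.1544747522428085, 'xyz': array([1252.00803355,  476.80196396,  868.57659686]), 'attitude': array([-2.37858236,  0.00785447,  1.95670152])}
{'clock': 0.1, 'qpos': array([ 1.33058406e+00,  3.53582517e-01,  1.63408415e+00,  2.73598681e-06,
        1.15522468e+00, -2.40939847e-03]), 'qvel': array([ 0.00044458, -0.00073197, -0.00091933,  0.00128139,  0.00140625,
        0.00197327]), 'joint_efforts': array([-4.89317117e-04, -6.06351328e+01, -3.42817712e+01,  2.47718884e-05,
        3.86742715e-03,  1.89280591e-06]), 'eef_pos': array([147.1275873 , 606.97226793, 230.62406555]), 'tcp_rot': array([-3.14029397e+00, -5.63073278e-06,  2.90378868e+00]), 'contact_force': array([ 0.32793159, -0.17847716,  0.02519776]), 'wrist_torque': array([ 0.03823808, -0.05546468,  0.01650778]), 'grasp_force': 0.0, 'opening': 1.0012466871190424}
```

View pics/top1.png

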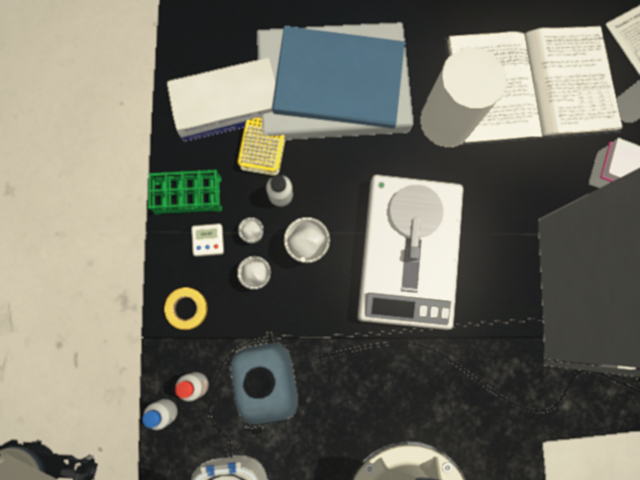

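View pics/scene1.png

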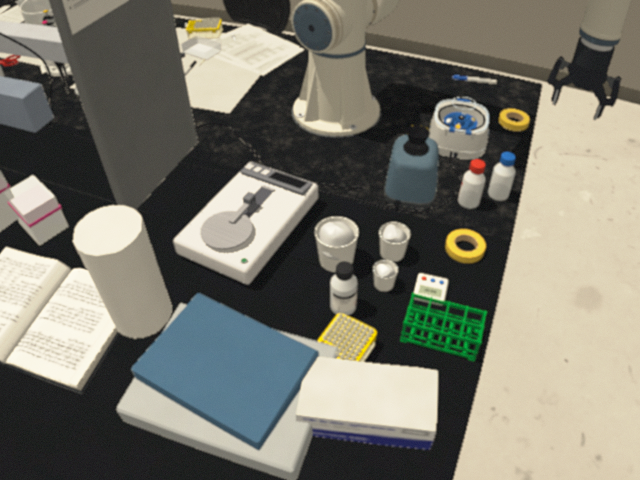

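The top view shows three cups: small at (251,230), middle at (254,272) and large at (306,240). The bottle is at (279,190), the balance around (411,250), its pan at (415,210) and the lock grip near (414,255). I'll enlarge this.

```bash
python3 - <<'E'
from h import *
f=load("top.pkl"); c=f["color"]
cv2.imwrite("pics/t2.png",np.hstack([cv2.resize(c[165:335,355:470],None,fx=3.5,fy=3.5,interpolation=3),cv2.resize(c[165:335,220:335],None,fx=3.5,fy=3.5,interpolation=3)])[:595,:800])
s=load("scene.pkl")["color"]
cv2.imwrite("pics/s2.png",cv2.resize(s[155:325,170:420],None,fx=3.2,fy=3.2,interpolation=3)[:,:800])
E
```

```text
(no output)
```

View pics/t2.png

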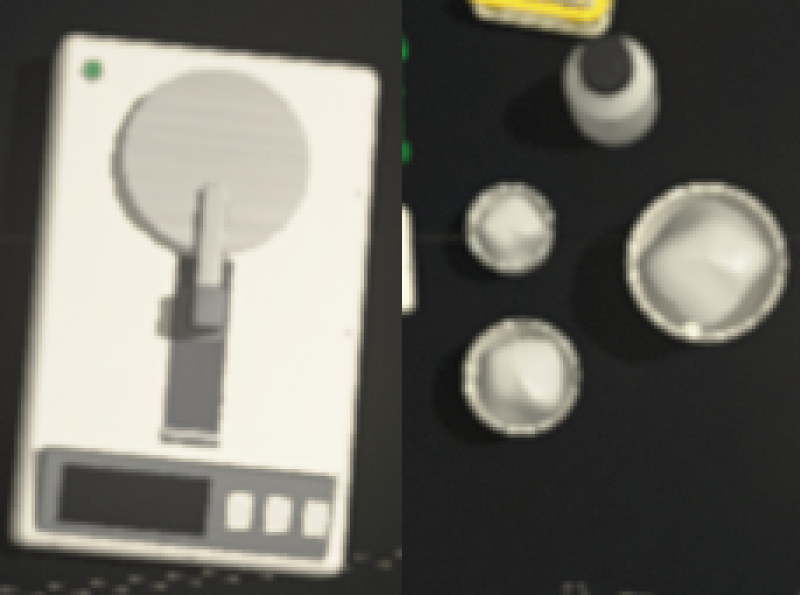

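View pics/s2.png

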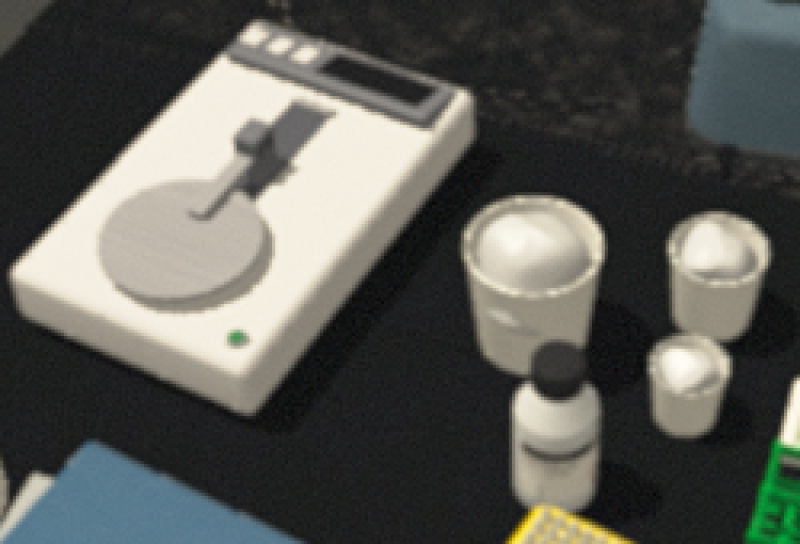

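```bash
python3 - <<'E'
from h import *
t=load("top.pkl"); s=load("scene.pkl")
L=lambda x,y,z:at(t,355+x/3.5,165+y/3.5,z)
Q=lambda x,y,z:at(t,220+(x-402.5)/3.5,165+y/3.5,z)
S=lambda x,y,z:at(s,170+x/3.2,155+y/3.2,z)
print("pan",L(215,162,70),S(184,240,70))
print("pan edges",L(122,162,70),L(309,162,70),L(215,68,70),L(215,257,70))
print("grip",L(209,305,92),S(253,138,92))
print("tongue tip",L(211,184,75),S(200,213,75))
print("slot end",L(190,440,57))
print("corners",L(65,35,56),L(380,68,56),S(12,270,56),S(240,385,56),S(478,95,56))
print("cup",Q(522,377,62),S(719,251,62)," edges",Q(463,377,62),Q(581,377,62))
print("large",Q(707,262,80),S(533,245,80),"small",Q(511,228,50),"bottle cap",Q(606,66,117))
E
```

```text
pan [591.7 -15.1  70. ] [597.6 -10.2  70. ]
pan edges [591.5  38.8  70. ] [592. -70.  70.] [647.4 -16.5  70. ] [536.3 -13.8  70. ]
grip [505.7  -6.1  92. ] [ 5.142e+02 -5.000e-01  9.200e+01]
tongue tip [577.9 -11.7  75. ] [576.   -9.5  75. ]
slot end [432.5   0.6  57. ]
corners [670.1  69.3  56. ] [ 651.7 -117.3   56. ] [ 652.5 -111.5   56. ] [682.9  74.1  56. ] [380.1 106.2  56. ]
cup [467.7 310.2  62. ] [471.6 312.8  62. ]  edges [467.6 343.7  62. ] [467.8 276.7  62. ]
large [531.3 205.2  80. ] [527.6 205.1  80. ] small [555.5 319.1  50. ] bottle cap [635.6 261.4 117. ]
```

```bash
cat >> h.py <<'E'
def to(x,y,z,yaw):
    from rig import r
    s=r.sense(); M=R.from_euler('xyz',s["tcp_rot"])
    d=M.inv().apply(np.array([x,y,z])-s["eef_pos"])/1000
    w=(M.inv()*R.from_euler('xyz',[np.pi,0,yaw])).as_rotvec()
    print(s["clock"],s["eef_pos"].round(1),s["tcp_rot"].round(3),"F",s["contact_force"].round(2),"op",round(s["opening"],3),"| d",d.round(4),"w",w.round(4))
E
python3 - <<'E'
from h import *
to(507,-6,180,3.044)
t=load("top.pkl");print("timer",at(t,208,240,19))
E
```

```text
0.1 [147.1 607.  230.6] [-3.14  -0.     2.904] F [ 0.33 -0.18  0.03] op 1.001 | d [-0.4941 -0.5109  0.0513] w [-1.300e-03 -1.000e-04 -1.402e-01]
timer [539.7 411.2  19. ]
```

{"api": "send_rows", "payload": {"targets": [-0.03,-0.03,0,0,0,-0.02,1,-0.06,-0.062,0,0,0,-0.03,1,-0.09,-0.093,0,0,0,-0.04,1,-0.12,-0.124,0,0,0,-0.05,1,-0.15,-0.155,0,0,0,-0.06,1,-0.18,-0.186,0,0,0,-0.07,1,-0.21,-0.217,0,0,0,-0.08,1,-0.24,-0.248,0,0,0,-0.09,1,-0.27,-0.279,0,0,0,-0.1,1,-0.3,-0.31,0,0,0,-0.11,1,-0.33,-0.341,0,0,0,-0.12,1,-0.36,-0.372,0,0,0,-0.14,0.4], "grip_force": 20}}

```text
clock: 1.1
eef_pos: [400.9, 174.3, 231.3]
tcp_rot: [3.142, 0.0, 3.044]
contact_force: [1.3, 0.4, -0.4]
opening: 0.885
grasp_force: 0.0
```

```bash
python3 -c "
from h import *
to(507,-6,180,3.044)"
```

```text
1.1 [400.9 174.3 231.3] [3.142 0.    3.044] F [ 1.33  0.4  -0.36] op 0.885 | d [-0.1231 -0.1692  0.0513] w [0.0001 0.0001 0.0004]
```

{"api": "send_rows", "payload": {"targets": [-0.02,-0.028,0.01,0,0,0,0.3,-0.04,-0.056,0.02,0,0,0,0.3,-0.06,-0.084,0.03,0,0,0,0.3,-0.08,-0.112,0.04,0,0,0,0.3,-0.1,-0.14,0.045,0,0,0,0.3,-0.12,-0.165,0.05,0,0,0,0.3,-0.123,-0.169,0.051,0,0,0,0.3,-0.123,-0.169,0.051,0,0,0,0.3]}}

```text
clock: 1.77
eef_pos: [506.8, -5.5, 179.5]
tcp_rot: [-3.141, -0.001, 3.041]
contact_force: [0.4, 0.1, -0.5]
opening: 0.65
grasp_force: 0.0
```

```bash
python3 - <<'E'
from h import *
from rig import r,cams
f=cams.grab_frame("wrist"); pickle.dump(f,open("w1.pkl","wb")); cv2.imwrite("pics/w1.png",f["color"])
print(f["xyz"],f["attitude"]); to(507,-6,130,3.044)
E
```

```text
[424.52700185   3.33147248 320.96559017] [2.81420301e+00 5.53339553e-05 1.47012956e+00]
1.8167 [506.   -4.3 179.7] [ 3.142e+00 -2.000e-03  3.042e+00] F [-0.66 -1.22  0.16] op 0.659 | d [-0.0012 -0.0016  0.0497] w [ 0.0001 -0.0015 -0.0021]
```

View pics/w1.png

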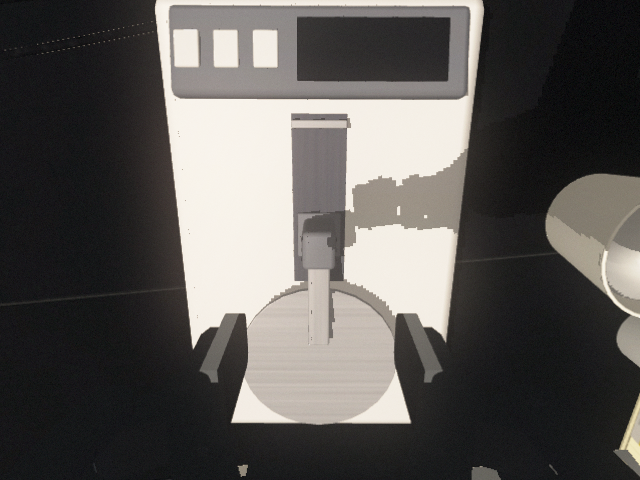

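```bash
python3 - <<'E'
from h import *
f=load("w1.pkl")
print("grip top",at(f,319,251,92),at(f,303,251,92),at(f,334,251,92),at(f,319,233,92),at(f,319,269,92))
print("pan",at(f,320,356,70),at(f,245,352,70),at(f,396,352,70),at(f,320,422,70))
print("tip",at(f,319,345,77),"slot",at(f,320,120,58),"edges",at(f,232,422,56),at(f,411,422,56))
E
```

```text
grip top [506.3  -5.8  92. ] [505.3 -15.1  92. ] [507.1   2.8  92. ] [495.4  -4.7  92. ] [517.4  -7.   92. ]
pan [591.1 -13.9  70. ] [582.6 -65.1  70. ] [593.1  38.6  70. ] [647.  -19.6  70. ]
tip [577.9 -13.2  77. ] slot [435.3   1.9  58. ] edges [652.5 -88.8  56. ] [666.4  49.4  56. ]
```

The wrist view shows the lock grip's top face at (319,251), with its tongue on the pan and the fingers straddling it evenly. I'll descend and grip.

{"api": "send_rows", "payload": {"targets": [0,-0.001,0.03,0,0,0,0.2,0,-0.001,0.06,0,0,0,0.2,0,-0.001,0.085,0,0,0,0.2,0,-0.001,0.1,0,0,0,0.2,0,-0.001,0.108,0,0,0,0.2,0,-0.001,0.113,0,0,0,0.2,0,-0.001,0.113,0,0,0,0,0,-0.001,0.113,0,0,0,-0.6,0,-0.001,0.113,0,0,0,-1,0,-0.001,0.113,0,0,0,-1,0,-0.001,0.113,0,0,0,-1,0,-0.001,0.113,0,0,0,-1]}}

```text
clock: 2.82
eef_pos: [507.0, -6.4, 68.6]
tcp_rot: [-3.14, 0.002, 3.044]
contact_force: [-2.1, -11.6, 4.0]
opening: 0.232
grasp_force: 21.8
```

{"api": "send_rows", "payload": {"targets": [0,0,0,0,0,0,-1,0,0,0,0,0,0,-1,0,0,0,0,0,0,-1]}}

```text
clock: 3.07
eef_pos: [506.9, -6.4, 68.6]
tcp_rot: [-3.14, 0.002, 3.044]
contact_force: [-1.6, -11.8, 3.6]
opening: 0.231
grasp_force: 21.8
```

{"api": "send_rows", "payload": {"targets": [0.003,-0.001,0,0,0,0,-1,0.009,-0.001,0,0,0,0,-1,0.016,-0.001,0,0,0,0,-1,0.023,-0.001,0,0,0,0,-1,0.03,-0.001,0,0,0,0,-1,0.037,-0.001,0,0,0,0,-1,0.044,-0.001,0,0,0,0,-1,0.049,-0.001,0,0,0,0,-1,0.053,-0.001,0,0,0,0,-1,0.056,-0.001,0,0,0,0,-1,0.058,-0.001,0,0,0,0,-1,0.058,-0.001,0,0,0,0,-1]}}

```text
clock: 4.07
eef_pos: [457.2, -1.3, 70.0]
tcp_rot: [-3.142, 0.018, 3.045]
contact_force: [22.4, -10.9, -11.3]
opening: 0.23
grasp_force: 20.0
```

{"api": "send_rows", "payload": {"targets": [0.002,0,0,0,0,0,-1,0.004,0,0,0,0,0,-1,0.005,0,0,0,0,0,-1,0.005,0,0,0,0,0,-1]}}

```text
clock: 4.4
eef_pos: [453.6, -0.9, 70.5]
tcp_rot: [3.142, 0.02, 3.045]
contact_force: [23.7, -13.5, -7.1]
opening: 0.225
grasp_force: 19.8
```

```bash
python3 - <<'E'
from h import *
from rig import r,cams
f=cams.grab_frame("top"); pickle.dump(f,open("t3.pkl","wb"))
g=cams.grab_frame("wrist"); pickle.dump(g,open("w3.pkl","wb"))
a=cv2.resize(f["color"][165:335,355:470],None,fx=3,fy=3,interpolation=3)
b=cv2.resize(g["color"][60:400,180:460],None,fx=1.5,fy=1.5,interpolation=3)
print(a.shape,b.shape)
cv2.imwrite("pics/c3.png",np.hstack([a,b]) )
to(507,-6,130,3.044)
E
```

```text
(510, 345, 3) (510, 420, 3)
4.5 [453.6  -0.9  70.5] [3.142 0.02  3.045] F [ 23.97 -12.68  -6.86] op 0.228 | d [-0.0548  0.0001 -0.0584] w [0.     0.0202 0.0007]
```

View pics/c3.png

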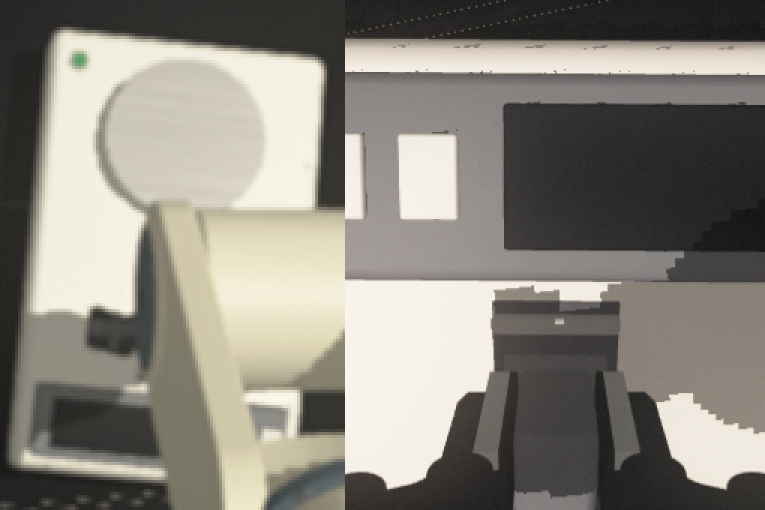

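{"api": "send_rows", "payload": {"targets": [-0.002,0,0,0,0,0,-1,-0.002,0,0,0,0,0,0,-0.002,0,0,0,0,0,0.3,-0.002,0,0,0,0,0,0.3,-0.002,0,0,0,0,0,0.3,-0.002,0,-0.02,0,0,0,0.3,-0.002,0,-0.05,0,0,0,0.3,-0.002,0,-0.08,0,0,0,0.3,-0.002,0,-0.11,0,0,0,0.3,-0.002,0,-0.11,0,0,0,0.3,-0.002,0,-0.11,0,0,0,0.3]}}

```text
clock: 5.42
eef_pos: [446.2, 0.2, 178.6]
tcp_rot: [3.141, 0.003, 3.044]
contact_force: [-0.7, 0.8, -0.2]
opening: 0.65
grasp_force: 0.0
```

```bash
python3 - <<'E'
from h import *
from rig import r,cams
g=cams.grab_frame("wrist"); pickle.dump(g,open("w4.pkl","wb"))
cv2.imwrite("pics/w4.png",cv2.resize(g["color"][150:450,180:460],None,fx=2,fy=2,interpolation=3))
to(452,-1,130,3.044)
E
```

```text
5.4667 [4.452e+02 2.000e-01 1.774e+02] [3.141e+00 1.000e-03 3.044e+00] F [-0.43 -0.02 -0.78] op 0.643 | d [-0.0068 -0.0006  0.0474] w [ 0.0001  0.0006 -0.    ]
```

View pics/w4.png

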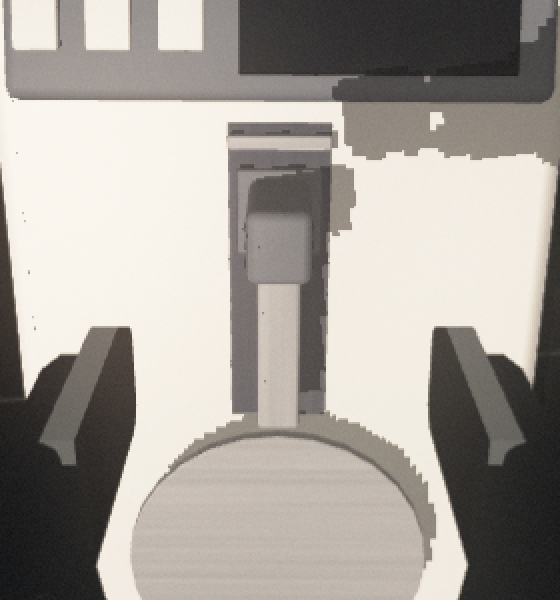

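```bash
python3 - <<'E'
from h import *
f=load("w4.pkl"); P=lambda x,y,z:at(f,180+x/2,150+y/2,z)
print("grip",P(279,213,92),P(279,284,92),"tip",P(278,428,77),"pan edge",P(277,435,70),"slot bar",P(280,142,58))
E
```

```text
grip [ 4.491e+02 -1.000e-01  9.200e+01] [471.6  -2.3  92. ] tip [532.1  -8.7  77. ] pan edge [539.8  -9.8  70. ] slot bar [437.5   1.3  58. ]
```

The lock grip has only moved about 46 mm: its faces are at 449–472 and it should end centred near 452. The pads slipped. I'll finish by pushing with shut fingers from the pan side, above the tongue.

{"api": "send_rows", "payload": {"targets": [-0.025,0,0,0,0,0,-1,-0.05,0,0,0,0,0,-1,-0.05,0,0,0,0,0,-1,-0.05,0,0,0,0,0,-1,-0.05,0,0.03,0,0,0,-1,-0.05,0,0.055,0,0,0,-1,-0.05,0,0.07,0,0,0,-1,-0.05,0,0.07,0,0,0,-1,-0.05,0,0.07,0,0,0,-1,-0.05,0,0.07,0,0,0,-1]}}

```text
clock: 6.3
eef_pos: [494.9, -4.7, 107.6]
tcp_rot: [-3.142, -0.0, 3.044]
contact_force: [0.0, -0.1, -0.0]
opening: -0.002
grasp_force: 0.0
```

```bash
python3 -c "
from h import *
to(494,-5,83,3.044)"
```

```text
6.3 [494.9  -4.7 107.6] [-3.142 -0.     3.044] F [ 0.01 -0.05 -0.05] op -0.002 | d [ 0.0009 -0.0003  0.0246] w [-0.     -0.0004 -0.0002]
```

{"api": "send_rows", "payload": {"targets": [0,0,0.012,0,0,0,-1,0,0,0.024,0,0,0,-1,0,0,0.024,0,0,0,-1,0.004,0,0.024,0,0,0,-1,0.008,0,0.024,0,0,0,-1,0.012,0,0.024,0,0,0,-1,0.014,0,0.024,0,0,0,-1,0.016,0,0.024,0,0,0,-1,0.017,0,0.024,0,0,0,-1,0.018,0,0.024,0,0,0,-1]}}

```text
clock: 7.13
eef_pos: [483.3, -3.4, 85.1]
tcp_rot: [3.141, 0.013, 3.044]
contact_force: [19.9, -2.3, -12.4]
opening: 0.001
grasp_force: 10.0
```

{"api": "send_rows", "payload": {"targets": [0.001,0,0,0,0,0,-1,0.002,0,0,0,0,0,-1,0.002,0,0,0,0,0,-1]}}

```text
clock: 7.38
eef_pos: [483.2, -3.3, 85.6]
tcp_rot: [3.141, 0.016, 3.044]
contact_force: [21.7, -3.0, -13.9]
opening: -0.002
grasp_force: 10.9
```

```bash
python3 - <<'E'
from h import *
f=load("w4.pkl"); P=lambda x,y,z:at(f,180+x/2,150+y/2,z)[0]
for n,y in(("slot front",123),("bar",137),("bar back",148),("carriage",169),("shade top",178),("slot back",412),("panel",100)): print(n,P(279,y,56),P(279,y,58),P(279,y,62))
g=load("w1.pkl"); Q=lambda y,z:at(g,319,y,z)[0]
for n,y in(("slot front",113),("bar",121),("bar back",129),("carriage",212),("slot back",281)): print(n,Q(y,56),Q(y,58),Q(y,62))
from rig import cams
w=cams.grab_frame("wrist")["color"]; t=cams.grab_frame("scene")["color"]
cv2.imwrite("pics/w5.png",np.hstack([cv2.resize(f["color"][195:300,270:370],(400,420),interpolation=3),cv2.resize(t[160:265,230:330],(400,420),interpolation=3)]))
E
```

```text
slot front 431.7 431.2 430.2
bar 436.4 435.8 434.7
bar back 440.1 439.5 438.3
carriage 447.2 446.6 445.3
shade top 450.4 449.7 448.4
slot back 539.9 538.6 535.9
panel 424.2 423.7 422.8
slot front 431.4 431.3 431.2
bar 435.9 435.9 435.7
bar back 440.6 440.5 440.2
carriage 492.3 491.8 490.8
slot back 540.9 540.0 538.2
```

View pics/w5.png

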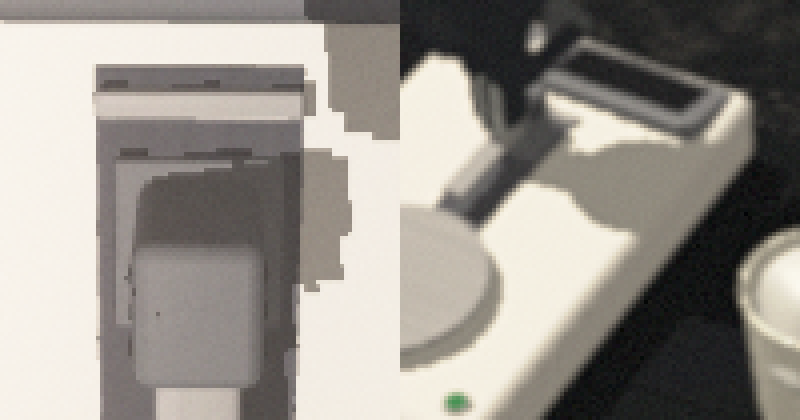

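The left half is from before the push: the grip's front edge sits about 7 mm short of the pale stop bar at (200,105). I'll sample the current picture to see whether the push moved it.

```bash
cat >> h.py <<'E'
def px(f,p):
    a=R.from_euler('xyz',f["attitude"]).as_matrix()
    K=np.array([[f["fx"],0,f["cx"]],[0,f["fy"],f["cy"]],[0,0,1.]])
    c=(a.T@(np.array(p,float)-f["xyz"]))
    return cv2.projectPoints(c[None,None],np.zeros(3),np.zeros(3),K,np.array([f["k1"],0,0,0.]))[0].ravel()
def prof(f,off,z,xs):
    g=cv2.GaussianBlur(cv2.cvtColor(f["color"],6),(3,3),0); o=[]
    for x in xs:
        u,v=px(f,(x,-14.5-0.1*(x-591.5)+off,z)); o.append(int(g[int(round(v)),int(round(u))]) if 0<=v<480 and 0<=u<640 else -1)
    return o
E
python3 - <<'E'
from h import *
from rig import cams
g=cams.grab_frame("wrist"); pickle.dump(g,open("w6.pkl","wb")); f=load("w4.pkl")
for n,k in(("before",f),("now",g)):
    print(n,"z58",prof(k,-12,58,range(430,480,2))," z92",prof(k,0,92,range(430,480,2)))
to(494,-5,83,3.044)
E
```

```text
before z58 [164, 110, 164, 203, 165, 120, 118, 95, 124, 151, 152, 152, 149, 151, 150, 151, 149, 141, 129, 132, 135, 125, 133, 115, 107]  z92 [140, 112, 105, 119, 107, 84, 85, 84, 84, 93, 127, 145, 146, 146, 146, 145, 144, 145, 145, 145, 139, 192, 194, 194, 194]
now z58 [116, 102, 145, 192, 183, 109, 108, 77, 124, 139, 140, 139, 137, 138, 128, 113, 110, 109, 106, 111, 117, 96, 80, 90, 77]  z92 [184, 102, 102, 80, 132, 69, 70, 68, 69, 73, 108, 130, 129, 128, 128, 126, 126, 125, 71, 72, 71, 42, 44, 41, 42]
7.5333 [483.2  -3.3  85.6] [3.141 0.016 3.044] F [ 21.78  -4.03 -14.68] op -0.004 | d [-0.0109 -0.0006  0.0027] w [0.0007 0.0163 0.0002]
```

The push at 21 N didn't move it. I'll push a little harder, staying under 40 N, to tell a stop from stiction.

{"api": "send_rows", "payload": {"targets": [0.001,0,0.001,0,0,0,-1,0.002,0,0.002,0,0,0,-1,0.003,0,0.003,0,0,0,-1,0.003,0,0.003,0,0,0,-1]}}

```text
clock: 7.87
eef_pos: [483.3, -3.3, 84.9]
tcp_rot: [3.141, 0.022, 3.044]
contact_force: [20.8, -5.6, 9.1]
opening: 0.0
grasp_force: 11.1
```

{"api": "send_rows", "payload": {"targets": [0.002,0,0,0,0,0,-1,0.004,0,0,0,0,0,-1,0.005,0,0,0,0,0,-1,0.005,0,0,0,0,0,-1]}}

```text
clock: 8.2
eef_pos: [482.8, -3.1, 85.4]
tcp_rot: [3.14, 0.031, 3.045]
contact_force: [36.7, -8.9, -6.4]
opening: 0.001
grasp_force: 18.2
```

At 36.7 N it still doesn't move, so this is the hard stop. The tongue is fully off the pan, with its tip at x=532 and the pan edge at 537. Next is the cup.

{"api": "send_rows", "payload": {"targets": [-0.01,0,0,0,0,0,-1,-0.022,0,0,0,0,0,-1,-0.022,0,-0.03,0,0,0,-1,-0.022,0,-0.06,0,0,0,-1,-0.022,0,-0.09,0,0,0,0,-0.022,0,-0.12,0,0,0,1,-0.018,0.03,-0.125,0,0,0,1,-0.013,0.06,-0.125,0,0,0,1,-0.009,0.09,-0.125,0,0,0,1,-0.004,0.12,-0.125,0,0,0,1,0,0.15,-0.125,0,0,0,1,0.005,0.18,-0.125,0,0,0,1]}}

```text
clock: 9.2
eef_pos: [479.2, 178.8, 205.5]
tcp_rot: [-3.141, -0.001, 3.044]
contact_force: [0.1, -0.2, 0.4]
opening: 0.999
grasp_force: 0.0
```

```bash
python3 -c "
from h import *
to(468,310,190,3.044)"
```

```text
9.2 [479.2 178.8 205.5] [-3.141e+00 -1.000e-03  3.044e+00] F [ 0.15 -0.17  0.42] op 0.999 | d [0.0239 0.1294 0.0155] w [-0.0003 -0.0007 -0.0003]
```

{"api": "send_rows", "payload": {"targets": [0.006,0.03,0.004,0,0,0,1,0.012,0.06,0.008,0,0,0,1,0.017,0.09,0.012,0,0,0,1,0.022,0.115,0.015,0,0,0,1,0.024,0.128,0.015,0,0,0,1,0.024,0.129,0.015,0,0,0,1,0.024,0.129,0.015,0,0,0,1]}}

```text
clock: 9.78
eef_pos: [468.3, 308.3, 190.2]
tcp_rot: [-3.141, -0.001, 3.045]
contact_force: [-0.4, 0.2, -0.6]
opening: 1.002
grasp_force: 0.0
```

```bash
python3 - <<'E'
from h import *
from rig import cams
g=cams.grab_frame("wrist"); pickle.dump(g,open("w7.pkl","wb")); cv2.imwrite("pics/w7.png",g["color"])
t=cams.grab_frame("top"); pickle.dump(t,open("t7.pkl","wb"))
to(468,310,190,3.044)
E
```

```text
9.8833 [468.6 307.2 190.3] [-3.141 -0.     3.044] F [ 0.12 -0.09  0.13] op 1.003 | d [0.0009 0.0027 0.0003] w [-0.0007 -0.0004 -0.0005]
```

View pics/w7.png

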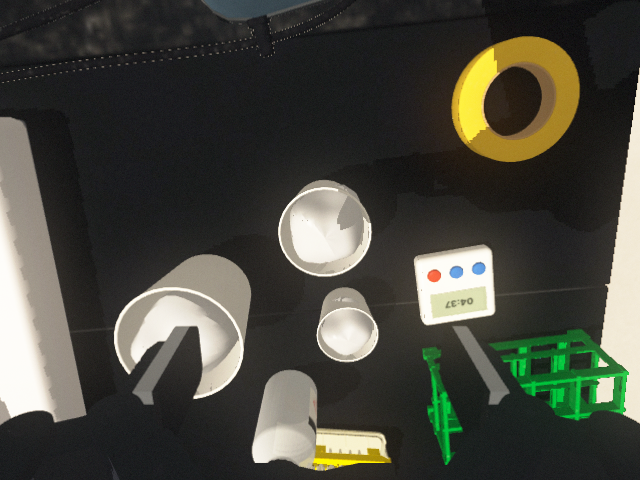

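The middle cup's rim is centred at about (325,229), spanning u 279–371. The small cup is at (347,331) and the large one at (180,342).

```bash
python3 - <<'E'
from h import *
f=load("w7.pkl")
e=np.array([at(f,u,v,62) for u,v in((279,229),(371,231),(325,183),(325,275))]); print(e)
print("c",at(f,325,229,62),"large",at(f,180,342,80),"small",at(f,347,331,50))
to(468,310,190,3.044)
E
```

```text
[[464.2 281.1  62. ]
 [471.5 342.3  62. ]
 [436.3 314.6  62. ]
 [500.4 308.7  62. ]]
c [467.1 311.8  62. ] large [532.7 205.6  80. ] small [553.  320.7  50. ]
9.8833 [468.6 307.2 190.3] [-3.141 -0.     3.044] F [ 0.12 -0.09  0.13] op 1.003 | d [0.0009 0.0027 0.0003] w [-0.0007 -0.0004 -0.0005]
```

{"api": "send_rows", "payload": {"targets": [0.001,0.003,0.03,0,0,0,1,0.001,0.003,0.06,0,0,0,1,0.001,0.003,0.085,0,0,0,1,0.001,0.003,0.105,0,0,0,1,0.001,0.003,0.125,0,0,0,1,0.001,0.003,0.14,0,0,0,1,0.001,0.003,0.155,0,0,0,1,0.001,0.003,0.165,0,0,0,1,0.001,0.003,0.17,0,0,0,1,0.001,0.003,0.17,0,0,0,1]}}

```text
clock: 10.72
eef_pos: [467.8, 310.4, 19.6]
tcp_rot: [-3.141, -0.001, 3.043]
contact_force: [0.4, 0.3, -0.8]
opening: 0.999
grasp_force: 0.0
```

{"api": "send_rows", "payload": {"targets": [0,0,0,0,0,0,0.6,0,0,0,0,0,0,0.5,0,0,0,0,0,0,0.4,0,0,0,0,0,0,0.3,0,0,0,0,0,0,0.2,0,0,0,0,0,0,0.1,0,0,0,0,0,0,0,0,0,0,0,0,0,-0.1], "grip_force": 20}}

```text
clock: 11.38
eef_pos: [468.6, 311.6, 21.4]
tcp_rot: [3.141, 0.001, 3.044]
contact_force: [-0.5, -2.4, 6.5]
opening: 0.714
grasp_force: 21.0
```

{"api": "send_rows", "payload": {"targets": [0,0,0,0,0,0,-0.2,0,0,0,0,0,0,-0.2,0,0,0,0,0,0,-0.2]}}

```text
clock: 11.63
eef_pos: [468.6, 311.6, 21.4]
tcp_rot: [3.141, 0.001, 3.044]
contact_force: [0.1, -2.5, 6.6]
opening: 0.717
grasp_force: 21.0
```

{"api": "send_rows", "payload": {"targets": [0,0,-0.003,0,0,0,-0.2,0,0,-0.01,0,0,0,-0.2,0,0,-0.025,0,0,0,-0.2,0,0,-0.045,0,0,0,-0.2,0,0,-0.065,0,0,0,-0.2,0,0,-0.085,0,0,0,-0.2,0,0,-0.105,0,0,0,-0.2,0,0,-0.125,0,0,0,-0.2,0,0,-0.14,0,0,0,-0.2,0,0,-0.145,0,0,0,-0.2,0,0,-0.145,0,0,0,-0.2]}}

```text
clock: 12.55
eef_pos: [468.7, 311.9, 167.0]
tcp_rot: [3.14, 0.002, 3.044]
contact_force: [0.1, 1.1, -1.5]
opening: 0.721
grasp_force: 22.2
```

```bash
python3 -c "
from h import *
to(591.5,-14.5,165,3.044)"
```

```text
12.55 [468.7 311.9 167. ] [3.140e+00 2.000e-03 3.044e+00] F [ 0.13  1.08 -1.49] op 0.721 | d [-0.154  -0.3129  0.0018] w [ 0.0019  0.0023 -0.0001]
```

{"api": "send_rows", "payload": {"targets": [-0.005,-0.01,0,0,0,0,-0.2,-0.015,-0.03,0,0,0,0,-0.2,-0.028,-0.055,0,0,0,0,-0.2,-0.04,-0.08,0,0,0,0,-0.2,-0.052,-0.105,0,0,0,0,-0.2,-0.065,-0.13,0,0,0,0,-0.2,-0.077,-0.155,0,0,0,0,-0.2,-0.09,-0.18,0,0,0,0,-0.2,-0.1,-0.205,0,0,0,0,-0.2,-0.112,-0.228,0,0,0,0,-0.2,-0.122,-0.248,0,0,0,0,-0.2,-0.13,-0.265,0,0,0,0,-0.2]}}

```text
clock: 13.55
eef_pos: [571.0, 32.4, 163.7]
tcp_rot: [-3.141, -0.002, 3.043]
contact_force: [-0.1, 0.9, -0.5]
opening: 0.717
grasp_force: 22.2
```

```bash
python3 -c "
from h import *
to(592.4,-14.3,165,3.044)"
```

```text
13.55 [571.   32.4 163.7] [-3.141e+00 -2.000e-03  3.043e+00] F [-0.14  0.85 -0.52] op 0.717 | d [-0.0259 -0.0444 -0.0014] w [-0.0007 -0.0024 -0.001 ]
```

{"api": "send_rows", "payload": {"targets": [-0.007,-0.014,0,0,0,0,-0.2,-0.014,-0.026,0,0,0,0,-0.2,-0.02,-0.037,0,0,0,0,-0.2,-0.024,-0.044,0,0,0,0,-0.2,-0.024,-0.046,0,0,0,0,-0.2,-0.024,-0.046,0,0,0,0,-0.2,-0.024,-0.046,0,0,0,0,-0.2]}}

```text
clock: 14.13
eef_pos: [590.6, -12.8, 165.1]
tcp_rot: [3.141, -0.001, 3.044]
contact_force: [-0.3, 0.0, -1.2]
opening: 0.718
grasp_force: 22.2
```

```bash
python3 - <<'E'
from h import *
from rig import cams
g=cams.grab_frame("wrist"); pickle.dump(g,open("w8.pkl","wb")); cv2.imwrite("pics/w8.png",g["color"])
to(592.4,-14.3,98,3.044)
to(592.4,-14.3,98,3.044)
E
```

```text
14.1833 [590.6 -12.6 165.2] [ 3.141 -0.     3.044] F [ 0.1  -0.05 -0.56] op 0.717 | d [-0.002  -0.0016  0.0672] w [ 0.0002 -0.0004  0.0003]
14.1833 [590.6 -12.6 165.2] [ 3.141 -0.     3.044] F [ 0.1  -0.05 -0.56] op 0.717 | d [-0.002  -0.0016  0.0672] w [ 0.0002 -0.0004  0.0003]
```

View pics/w8.png

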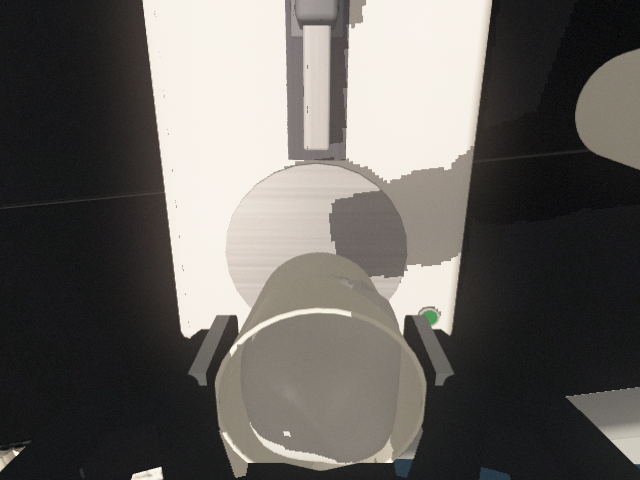

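The cup is upright in the gripper. The tongue tip at (316,150) is just off the pan's near edge at (316,163). The pan spans u 226–407.

```bash
python3 - <<'E'
from h import *
f=load("w8.pkl")
print("tip",at(f,316,150,77),at(f,316,150,73),"block back",at(f,316,24,92),at(f,316,26,77),"pan front",at(f,316,163,70),"L",at(f,226,245,70),"R",at(f,407,245,70),"slot back",at(f,317,160,57))
p=[at(f,u,v,70)[:2] for u,v in((226,245),(407,245),(316,163),(245,190),(389,190),(235,205))]
(c,d,rad)=cv2.fitEllipse(np.float32(p)) if 0 else (0,0,0)
from scipy.optimize import least_squares
p=np.array(p);print(least_squares(lambda q:np.hypot(*(p-q).T)-55,[591,-14]).x)
E
```

```text
tip [532.9  -9.   77. ] [533.3  -9.1  73. ] block back [475.2  -3.   92. ] [473.7  -3.   77. ] pan front [540.7  -9.9  70. ] L [583.6 -68.   70. ] R [594.1  39.1  70. ] slot back [540.8  -9.5  57. ]
[593.95796581 -14.94335497]
```

{"api": "send_rows", "payload": {"targets": [-0.001,-0.001,0.008,0,0,0,-0.2,-0.0025,-0.0015,0.02,0,0,0,-0.2,-0.0025,-0.0015,0.032,0,0,0,-0.2,-0.0025,-0.0015,0.042,0,0,0,-0.2,-0.0025,-0.0015,0.05,0,0,0,-0.2,-0.0025,-0.0015,0.057,0,0,0,-0.2,-0.0025,-0.0015,0.062,0,0,0,-0.2,-0.0025,-0.0015,0.066,0,0,0,-0.2,-0.0025,-0.0015,0.069,0,0,0,-0.2,-0.0025,-0.0015,0.07,0,0,0,-0.2,-0.0025,-0.0015,0.07,0,0,0,-0.2,-0.0025,-0.0015,0.07,0,0,0,-0.2]}}

```text
clock: 15.18
eef_pos: [593.5, -14.9, 95.6]
tcp_rot: [3.142, 0.0, 3.044]
contact_force: [-0.5, 0.2, -0.3]
opening: 0.712
grasp_force: 22.2
```

```bash
python3 -c "
from h import *
to(593,-14.4,92,3.044)"
```

```text
15.1833 [593.5 -14.9  95.6] [3.142 0.    3.044] F [-0.46  0.24 -0.29] op 0.712 | d [0.0005 0.0005 0.0036] w [ 0.      0.0005 -0.0002]
```

{"api": "send_rows", "payload": {"targets": [0,0,0.001,0,0,0,-0.2,0,0,0.002,0,0,0,-0.2,0,0,0.003,0,0,0,-0.2,0,0,0.003,0,0,0,-0.2,0,0,0.003,0,0,0,-0.2]}}

```text
clock: 15.6
eef_pos: [593.2, -14.9, 92.3]
tcp_rot: [-3.142, -0.0, 3.044]
contact_force: [-0.0, -0.2, -1.0]
opening: 0.712
grasp_force: 22.2
```

{"api": "send_rows", "payload": {"targets": [0,0,0.0005,0,0,0,-0.2,0,0,0.001,0,0,0,-0.2,0,0,0.001,0,0,0,-0.2,0,0,0.001,0,0,0,-0.2]}}

```text
clock: 15.93
eef_pos: [593.3, -14.9, 91.3]
tcp_rot: [-3.142, 0.0, 3.044]
contact_force: [-0.3, -0.3, 0.4]
opening: 0.716
grasp_force: 22.2
```

{"api": "send_rows", "payload": {"targets": [0,0,0.0005,0,0,0,-0.2,0,0,0.0005,0,0,0,-0.2,0,0,0.0005,0,0,0,-0.2]}}

```text
clock: 16.18
eef_pos: [593.3, -14.9, 90.8]
tcp_rot: [-3.142, 0.0, 3.044]
contact_force: [-0.2, 0.6, -1.4]
opening: 0.718
grasp_force: 22.2
```

{"api": "send_rows", "payload": {"targets": [0,0,0,0,0,0,-0.2]}}

```text
clock: 16.27
eef_pos: [593.3, -14.9, 90.8]
tcp_rot: [-3.142, 0.0, 3.044]
contact_force: [0.3, 0.2, -0.7]
opening: 0.714
grasp_force: 22.2
```

{"api": "send_rows", "payload": {"targets": [0,0,0,0,0,0,-0.2]}}

```text
clock: 16.35
eef_pos: [593.3, -14.9, 90.9]
tcp_rot: [3.142, 0.0, 3.044]
contact_force: [-0.1, 0.5, -0.5]
opening: 0.716
grasp_force: 22.2
```

{"api": "send_rows", "payload": {"targets": [0,0,0.0005,0,0,0,-0.2,0,0,0.001,0,0,0,-0.2,0,0,0.001,0,0,0,-0.2]}}

```text
clock: 16.6
eef_pos: [593.3, -14.9, 89.8]
tcp_rot: [3.142, 0.0, 3.044]
contact_force: [0.1, -0.7, 0.5]
opening: 0.717
grasp_force: 22.2
```

{"api": "send_rows", "payload": {"targets": [0,0,0,0,0,0,-0.2]}}

```text
clock: 16.68
eef_pos: [593.3, -14.9, 89.8]
tcp_rot: [-3.142, 0.0, 3.044]
contact_force: [-0.5, -0.3, 0.6]
opening: 0.719
grasp_force: 22.2
```

{"api": "send_rows", "payload": {"targets": [0,0,0,0,0,0,-0.2]}}

```text
clock: 16.77
eef_pos: [593.3, -14.9, 89.9]
tcp_rot: [3.142, 0.0, 3.044]
contact_force: [-0.3, 0.2, -0.2]
opening: 0.716
grasp_force: 22.2
```

{"api": "send_rows", "payload": {"targets": [0,0,0,0,0,0,-0.2]}}

```text
clock: 16.85
eef_pos: [593.3, -14.9, 89.8]
tcp_rot: [-3.142, 0.0, 3.044]
contact_force: [-0.3, -0.3, 0.3]
opening: 0.719
grasp_force: 22.2
```

About 1.1 N has moved onto the pan, so the cup is standing on it. I'll release slowly.

{"api": "send_rows", "payload": {"targets": [0,0,0,0,0,0,0.4,0,0,0,0,0,0,0.44,0,0,0,0,0,0,0.48,0,0,0,0,0,0,0.52,0,0,0,0,0,0,0.6,0,0,0,0,0,0,0.7,0,0,0,0,0,0,0.8,0,0,0,0,0,0,0.9,0,0,0,0,0,0,1,0,0,0,0,0,0,1,0,0,0,0,0,0,1]}}

```text
clock: 17.77
eef_pos: [593.3, -14.9, 89.8]
tcp_rot: [-3.142, -0.0, 3.044]
contact_force: [0.6, 0.1, -0.8]
opening: 1.003
grasp_force: 0.0
```

{"api": "send_rows", "payload": {"targets": [0,0,-0.005,0,0,0,1,0,0,-0.015,0,0,0,1,0,0,-0.03,0,0,0,1,0,0,-0.045,0,0,0,1,0,0,-0.06,0,0,0,1,0,0,-0.08,0,0,0,1,0,0,-0.1,0,0,0,1,0,0,-0.12,0,0,0,1,0,0,-0.14,0,0,0,1,0,0,-0.15,0,0,0,1,0,0,-0.15,0,0,0,1]}}

```text
clock: 18.68
eef_pos: [594.7, -14.9, 243.0]
tcp_rot: [3.141, 0.005, 3.044]
contact_force: [0.2, -0.2, 0.3]
opening: 1.004
grasp_force: 0.0
```

```bash
python3 - <<'E'
from h import *
from rig import cams
g=cams.grab_frame("wrist"); pickle.dump(g,open("w9.pkl","wb"))
s=cams.grab_frame("scene")["color"]
a=cv2.resize(g["color"],(466,350)); b=cv2.resize(s[130:330,160:350],(332,350),interpolation=3)
cv2.imwrite("pics/c9.png",np.hstack([a,b]))
to(452,-1,100,3.044)
E
```

```text
18.7833 [593.1 -14.9 239.8] [3.142 0.    3.044] F [ 0.08 -0.02 -0.64] op 0.999 | d [1.418e-01 1.000e-04 1.397e-01] w [ 0.      0.0004 -0.0002]
```

View pics/c9.png

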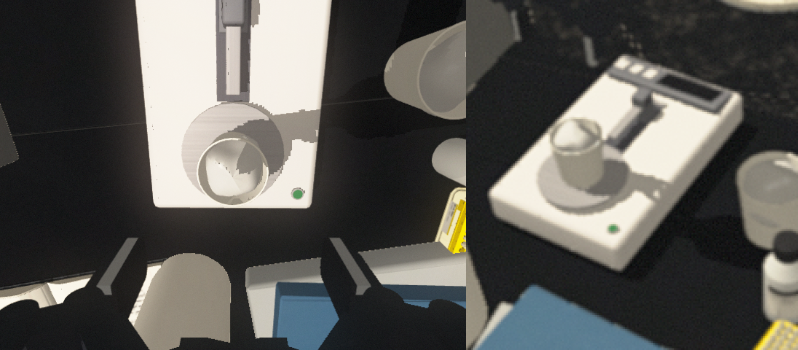

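That shows the cup upright on the pan and the lock still drawn back. I'll do a numeric check of the cup's centre, then hand in.

```bash
python3 - <<'E'
from h import *
from rig import r
f=load("w9.pkl"); k=640/466
print("rim",at(f,232*k,171*k,131),"tip",at(f,233*k,94*k,75),"pan front",at(f,233*k,102*k,70))
print(r.sign_off())
E
```

```text
rim [592.8 -15.4 131. ] tip [532.3  -8.6  75. ] pan front [540.4  -9.4  70. ]
the job is handed in; nothing more can be done
None
```

I handed the job in at about 19 s: the cup stands upright within about 1 mm of the pan's centre, and the lock is back against a hard stop with its tongue off the pan. The images put the lock's travel at only about 46 mm of the stated 55 mm, and it didn't move further at 37 N, so I can't confirm that is the true end stop. I also viewed 11 pictures, one over the limit of 10.

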